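# Clamp a switch housing in the inspection slide and run it under the camera

### The arm

A 6-joint arm with a two-finger parallel gripper is mounted at the origin on the work surface. World frame = base frame: x ahead of the robot, y to its left, z up, the work surface at z = 0. Lengths are in m, angles in rad, forces in N, time in s.
With the tool pointing down it reaches from about 0.35 to 0.925 m from the base axis. Payload 6.4 kg.
Tool frame: the origin (TCP) lies between the finger pads; the fingertips stand env.tips_ahead ahead of it and the grasp point (between the pads) lies 3 mm ahead of it (env.tips_ahead is the distance from the TCP to the fingertips, in m); z points along the fingers, y is the direction in which the jaws open and shut (so a half turn about z gives the same grasp; the last joint's range is limited). The gripper opens to 85 mm and grips with 20 to 120 N. Pads are 22 mm wide; open, the fingers measure 114 mm over their backs; the gripper's body (76 mm by 85 mm) begins 54 mm behind the grasp point. The pads swing forward as they close: fully open they stand 13 mm farther back than shut.
Start: joints at [1.058, 0.245, 1.558, -0, 1.339, -0.174], TCP at [0.216, 0.613, 0.253] pointing down, gripper open.
Joint ranges: [-3.13, 3.13], [-1.02, 2.26], [0.13, 2.54], [-0.95, 4.09], [0.21, 2.88], [-2.74, 2.74]. Speed limits (rad/s): [2.57, 2.57, 3.14, 3.14, 3.14, 3.14].

### API

Orientations are given as a unit quaternion [x, y, z, w].
In Python, from cell import env gives the robot as it stands. Calls block until the motion is done:
- env.reach(position, orientation): joint-space move of the TCP to a pose.
- env.move_linear(position, velocity=0.15, ori=None): straight line of the TCP; ori=None keeps the orientation; velocity is the mean speed in m/s.
- env.move_j(angles): joint-space move.
- env.command_gripper(opening): finger opening in m; the grip force is fixed at half the most; returns when the fingers have stopped.
- env.sleep(seconds).
- env.ik(position, orientation): joint angles nearest the present ones, or None.
- env.get_state(): the state.
- env.snapshot(name): name is "side" or "top"; returns (picture, depth): 420x560x3 uint8, blue, green, red; 420x560 float32, m along the optical axis (not along the pixel's ray), 0 where there is no reading.
- env.calibration(name): a dict with "camera_matrix" (3x3 intrinsics, pixels), "position" and "attitude" of the camera in the world. Camera axes: x right, y down, z forward; pixel columns grow to the right and rows downward; lengths in m; the calibration is good to about 2 mm. A picture is of the moment at which its call begins. calibration takes no time and is no camera call.
A pose or a line that the arm cannot do raises env.Unreachable and nothing moves.
- env.hand_in(): hands the job in, once; it reports no verdict.
The state is a dict: "t": time; "joint_positions": joint angles; "joint_velocities": joint speeds; "effort": joint torques, N m; "position": TCP position; "tool_rot": TCP orientation; "contact_force": force on the tool from outside, world axes, zero at the start; "torque": the same for the moment, N m; "opening": finger opening in m.
Only numpy, scipy, OpenCV 4.12 (cv2) and the standard library are available. Lean on these libraries where they do the work, as an engineer would, in place of code of your own. Each camera call takes 0.05 s, during which the arm holds its last target.

### The job

Take the stepped black switch housing with the lever from the parts tray and lower it gently into the pocket on the sliding carriage, lever end towards the camera stand, until it sits fully down. Then swing the hinged hold-down bar over it and press it home until the spring catch snaps over its end, and after that slide the carriage, without slamming it, right up against its stop under the camera. Leave everything else where it is.

Things in the scene. Friction and masses are not known exactly. Their poses are not given: they have to be found in the camera images.
- housing_mid (a point): black plastic switch housing, 44 mm wide (its x), 100 mm long (its y), 0.15 kg, standing in the tray: 38 mm high, but 62 mm high from y = 0 to +46 mm, with a grey lever up to 82 mm high on this tall half. This point: middle of length and width, 31 mm above the underside; z up. Well gripped across its width at y = +18 mm.
- housing_lever (a point): point inside the housing beneath its lever, 26 mm along the housing's +y from point housing_mid: it tells which end is the lever end
- nest (a point): middle of the pocket's floor, 60 mm above the table. z up; +y: sliding direction, to stop, camera and stand; +x: side away from the robot, with the bar's hinge. Pocket 47 (x) by 103 mm (y), 1.5 mm play all round the housing, 14 mm deep, upper 5 mm flared by 4 mm; walls 12 mm thick. Seated, the housing's axes are parallel to these and housing_mid is 31 mm above this point.
- strap_hinge (a point): axis of the hold-down bar's hinge on the carriage: 80 mm to +x and 28 mm to -y of the pocket's middle, 110 mm above the table; axes as point nest, the hinge turns about y
- strap (a joint): angle of the steel hold-down bar (rad): 0 shut (level, pointing to the nest's -x, its rubber foot 1 mm above the housing's low half), 1.57 upright, limit 2.15 leaning open to +x. Stiff: stays where left; 1 to 4 N at the grip moves it. Bar 22 mm wide, 10 mm thick, 151 mm from hinge axis to tip. Cannot shut on the housing's tall half. Caught by the catch it reads 0 to 0.01.
- strap_grip (a point): middle of the bar's side handle: round black sleeve 18 mm across, 54 mm long, along y, beside the bar to -y. At strap = a it is, from point nest, at x = 80 - 122 cos a, y = -75, z = 50 + 122 sin a (mm). Can be pinched from above across x; it turns in the grip as the bar swings.
- catch (a joint): tilt of the spring catch (rad), 0 at rest, up to 0.35 outwards (nest's -x): an upright dark steel hook on the carriage's near edge, with sloped top and a nose to +x. Pressing the bar's end down its slope (about 10 N at the handle, over the last 20 mm) tilts it out about 0.13; with the bar pressed right down to its stop it springs back over the bar's end to under 0.01.
- catch_nose (a point): lower tip of the catch's nose, 1.5 mm above the shut bar, at x = -64 mm, y = -28 mm, z = 56.5 mm from the pocket's floor middle
- carriage (a joint): travel of the carriage along the nest's +y (m): starts at 0 to 0.03, 0.160 at the stop. Slides stiffly (about 3 N) and stays where left.
- fixture: the fixture: aluminium base plate 210 x 520 x 18 mm with rails, stop and camera stand; origin at the middle of its underside, axes as point nest. The camera hangs over x 0, y +110 mm: 64 mm (x) by 74 mm (y), underside 0.25 m above the table, column behind it at y +225 mm. With the carriage at the stop the pocket is at y +80 mm, the post at y -62 mm.
- post (a point): push post of the carriage: upright steel cylinder 28 mm across, top at 114 mm above the table, 142 mm to -y of the pocket's middle; this point is on its axis 20 mm below the top; axes as point nest
- cover: bystander: flat black moulding, 44 x 90 mm, 14 mm high, in the tray; origin at the middle of its underside
- cap: bystander: round stepped black cap, 48 mm across, 24 mm high, in the tray; origin at the middle of its underside
- driver: bystander: screwdriver, 190 mm, on the bench beyond the camera end of the fixture; origin at the middle of its underside as it lies
- spanner: bystander: open-ended spanner, 180 mm, on the bench beyond the fixture; origin at the middle of its underside
- cleaner: bystander: white bottle, 60 mm across, 150 mm high, beyond the camera stand; origin at the middle of its underside
- gauge: bystander: steel plug gauge, 135 mm long, lying beyond the tray; origin at the middle of its underside as it lies
- spare: bystander: spare L-shaped aluminium locating block, 60 x 90 mm foot, 56 mm high, on the robot's side of the tray; origin at the middle of its underside
Things that resemble listed ones, but are neither listed nor needed, are in the scene too. Leave any pink look-alike of the part that bears housing_mid alone.

How it is judged:
On the way, in this order (a step that is already met when the one before it is completed fails the run):
1. the housing sits fully down in the pocket, lever end towards the camera (x of housing_mid in the frame of nest between -0.004 and 0.004 m and y of housing_mid in the frame of nest between -0.004 and 0.004 m and z of housing_mid in the frame of nest below 0.033 m and y of housing_lever in the frame of nest above 0.018 m and angle between housing_mid's own z axis and vertical below 0.05 rad), for 0.2 s.
2. the hold-down bar is shut over the housing and the spring catch has snapped back over its end (all of step 1 and value of joint strap below 0.025 rad and value of joint catch below 0.03 rad), for 0.2 s.
3. the carriage is up against its stop (all of step 2 and value of joint carriage above 0.157 m), for 0.2 s.
At the end, for the whole second after the job is handed in: The housing is down in the pocket (middle within 4 mm, no more than 2 mm proud, tilt under 0.05 rad) with its lever end to +y, the bar is shut (below 0.025 rad) with the catch back over it (below 0.03 rad), the carriage is within 3 mm of the stop (travel above 0.157 m), and all is at rest (all of step 3 and linear speed of housing below 0.02 m/s); the robot touches nothing.
It fails at once if the housing is dropped or thrown into the pocket (faster than 0.45 m/s within 50 mm of seated height) (linear speed of housing above 0.45 m/s and distance between housing_mid and nest below 0.081 m).
It fails at once if the carriage is slammed along (faster than 0.35 m/s) (velocity of joint carriage above 0.35 m/s).
It fails at once if a bystander is moved by more than 40 mm (distance of any of cover, cap, driver, spanner, cleaner, gauge, spare from where it was at the start of the episode above 0.04 m).
It also fails if it takes over 67 s, if anything falls off the work surface, if the arm or the gripper's body presses on something with over 40 N, if the wrist force passes 120 N, or if a joint passes its speed limit or range.

## Working session

There is one attempt and no reset: what is moved stays moved. The work goes in short steps, each a Python script; the robot and the scene stay as the last script left them, time stands still between calls to the robot, and variables do not carry over. Pictures are saved under pics/ and viewed, and the job is handed in when it is done.

```bash
ls; mkdir -p pics; python3 - <<'E'
from cell import env
import cv2,numpy as np
for n in("side","top"):
    p,d=env.snapshot(n); cv2.imwrite(f"pics/{n}0.png",p); np.save(f"pics/{n}0.npy",d)
    print(n,env.calibration(n))
s=env.get_state(); print(s, env.tips_ahead)
E
```

```text
pics
side {'camera_matrix': array([[391.68390552,   0.        , 287.09566846],
       [  0.        , 391.68390552, 211.94401345],
       [  0.        ,   0.        ,   1.        ]]), 'position': array([ 0.38565053, -0.8919569 ,  0.90660468]), 'attitude': array([ 0.90885454, -0.05564189,  0.03235655, -0.41211705])}
top {'camera_matrix': array([[425.42650612,   0.        , 274.32599982],
       [  0.        , 425.42650612, 212.23350878],
       [  0.        ,   0.        ,   1.        ]]), 'position': array([0.31967505, 0.03172879, 1.40654047]), 'attitude': array([ 0.70738882, -0.70182478,  0.06724313, -0.05021357])}
{'t': 0.1, 'joint_positions': array([ 1.05793560e+00,  2.45737681e-01,  1.55891950e+00, -1.25754044e-05,
        1.33870024e+00, -1.74100852e-01]), 'joint_velocities': array([ 0.00111953, -0.00072017, -0.00400837,  0.00204746, -0.00131169,
       -0.00123881]), 'effort': array([-9.67770256e-05, -4.30671000e+01, -3.27130079e+01, -9.18852834e-05,
        2.84399393e-03,  1.20866858e-05]), 'position': array([0.2157678 , 0.61263994, 0.25227995]), 'tool_rot': array([ 1.68569695e-01,  9.85689342e-01, -8.32903472e-04, -2.91397291e-04]), 'contact_force': array([-0.98899162,  0.49834348,  0.51405775]), 'torque': array([-0.07845659, -0.00645075,  0.02689475]), 'opening': 0.08548943110579728} 0.022
```

View pics/top0.png

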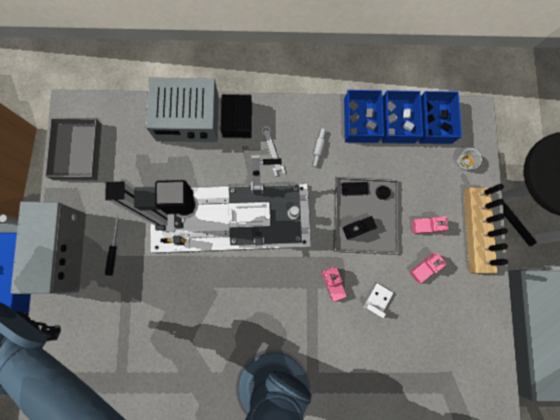

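View pics/side0.png

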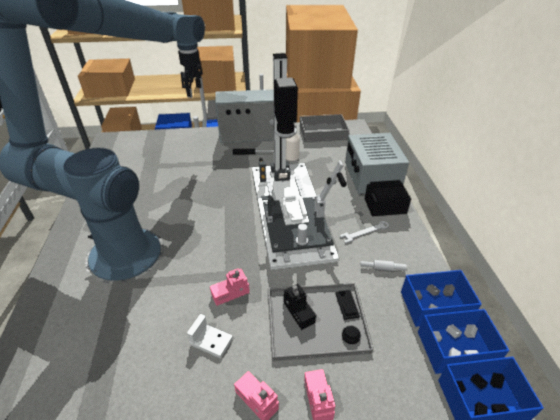

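In the top view, the tray holds three black parts: (358,228) stepped, (355,188) flat cover and (384,192) round cap. The three pink look-alikes lie outside the tray. I'll enlarge this area to confirm.

```bash
cat > h.py <<'E'
import numpy as np,cv2
from scipy.spatial.transform import Rotation as R
from cell import env
def cloud(n,p=None,d=None):
    if d is None: p,d=env.snapshot(n)
    c=env.calibration(n);K=c["camera_matrix"]
    v,u=np.mgrid[:420,:560]
    P=np.stack([(u-K[0,2])/K[0,0]*d,(v-K[1,2])/K[1,1]*d,d],-1)
    W=P@R.from_quat(c["attitude"]).as_matrix().T+c["position"]
    W[d==0]=np.nan
    return p,W
def proj(n,X):
    c=env.calibration(n);K=c["camera_matrix"]
    q=(np.atleast_2d(X)-c["position"])@R.from_quat(c["attitude"]).as_matrix()
    return np.c_[K[0,0]*q[:,0]/q[:,2]+K[0,2],K[1,1]*q[:,1]/q[:,2]+K[1,2]]
E
python3 - <<'E'
from h import *
t=cv2.imread("pics/top0.png");s=cv2.imread("pics/side0.png")
cv2.imwrite("pics/c1.png",cv2.resize(t[170:265,140:320],None,fx=4.4,fy=4.4,interpolation=cv2.INTER_CUBIC))
cv2.imwrite("pics/c2.png",cv2.resize(t[170:265,325:405],None,fx=6,fy=6,interpolation=cv2.INTER_CUBIC))
cv2.imwrite("pics/c3.png",cv2.resize(s[150:360,230:400],None,fx=2.8,fy=2.8,interpolation=cv2.INTER_CUBIC))
_,W=cloud("top",t,np.load("pics/top0.npy"))
for (u,v) in [(358,228),(350,231),(367,225),(355,188),(384,192),(368,210),(270,200),(240,212),(265,160),(292,212),(160,245),(305,240),(305,190),(430,240)]:
    print((u,v),W[v,u].round(4))
E
```

```text
(358, 228) [ 0.4957 -0.2662  0.0717]
(350, 231) [ 0.4872 -0.2426  0.0612]
(367, 225) [ 0.5102 -0.3032  0.0392]
(355, 188) [ 0.6398 -0.2732  0.0109]
(384, 192) [ 0.6235 -0.3666  0.027 ]
(368, 210) [ 0.566  -0.3167  0.0042]
(270, 200) [0.5865 0.014  0.0563]
(240, 212) [0.5457 0.1099 0.059 ]
(265, 160) [0.6673 0.0315 0.2344]
(292, 212) [ 0.5383 -0.0535  0.1128]
(160, 245) [0.4409 0.3684 0.0226]
(305, 240) [ 0.4613 -0.1021  0.0202]
(305, 190) [ 0.63   -0.1036  0.0153]
(430, 240) [ 0.4673 -0.5247 -0.0034]
```

```bash
sleep 1
```

```text
(no output)
```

View pics/c1.png

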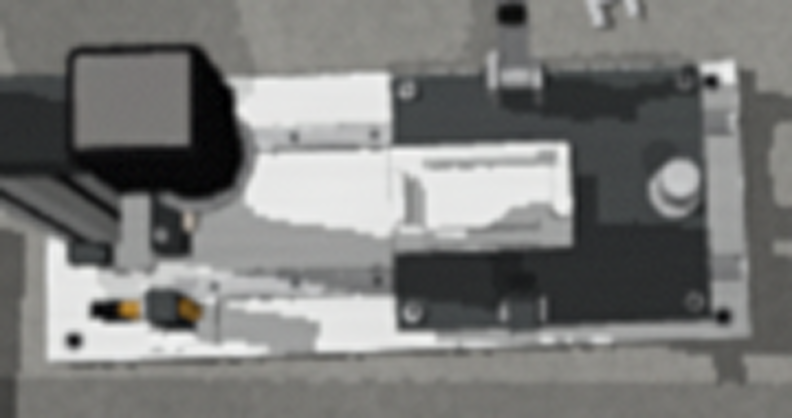

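View pics/c2.png

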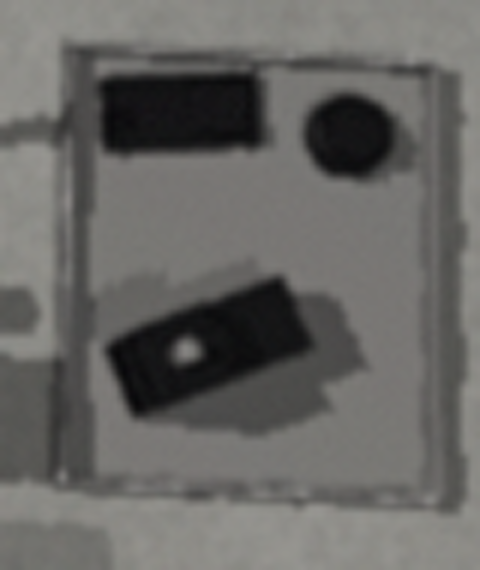

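View pics/c3.png

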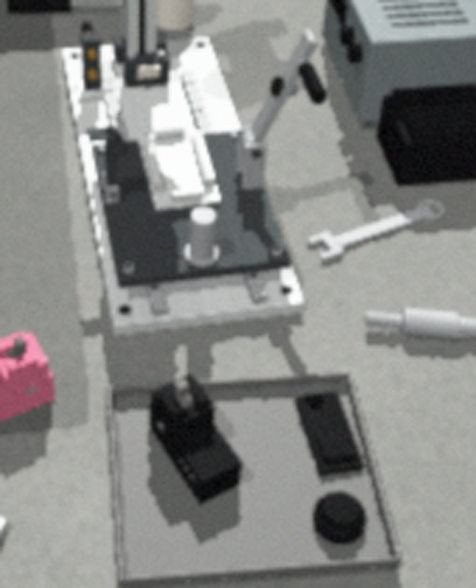

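Housing is the stepped black part at top (358,228) / side (297,303), lever end at left (world +y): the only black stepped part with a lever. Now fit the poses.

```bash
cat > fit.py <<'E'
from h import *
np.set_printoptions(precision=4,suppress=True)
acc={}
for n in("top","side"):
    Ws=[];
    for k in range(4):
        p,W=cloud(n); Ws.append(W)
    W=np.nanmedian(np.array(Ws),0); acc[n]=(p,W); np.save(f"pics/W_{n}.npy",W); cv2.imwrite(f"pics/{n}1.png",p)
    X=W.reshape(-1,3)
    c=np.array([.50,-.275])
    m=(np.hypot(*(X[:,:2]-c).T)<.085)&(X[:,0]<.57)
    Y=X[m]; print(n,"tray floor z",np.nanmedian(Y[(Y[:,2]<.02),2]))
    for lo,hi in((.025,.12),(.034,.05),(.054,.074)):
        q=Y[(Y[:,2]>lo)&(Y[:,2]<hi)]
        (cx,cy),(w,h),a=cv2.minAreaRect((q[:,:2]*1000).astype(np.float32)); print("  housing",lo,len(q),cx,cy,w,h,a,"medz",np.median(q[:,2]))
    # post
    q=X[(np.hypot(X[:,0]-.538,X[:,1]+.054)<.04)&(X[:,2]>.105)&(X[:,2]<.125)]
    print("  post",len(q),cv2.minEnclosingCircle((q[:,:2]*1000).astype(np.float32)),np.median(q,0))
E
python3 fit.py
```

```text
top tray floor z 0.004269918673537432
  housing 0.025 434 502.9249267578125 -280.7301025390625 44.061302185058594 100.51803588867188 22.052717208862305 medz 0.046187452650323646
  housing 0.034 213 502.8018798828125 -280.8498840332031 43.61921691894531 100.46682739257812 22.168302536010742 medz 0.042295774922510465
  housing 0.054 170 494.4759216308594 -259.189453125 43.64321517944336 46.21075439453125 21.80784034729004 medz 0.06734934074434851
  post 63 ((543.848388671875, -61.05164337158203), 13.66624641418457) [ 0.5443 -0.0597  0.114 ]
side tray floor z 0.0046688159365871895
  housing 0.025 759 508.32843017578125 -284.62353515625 44.58098220825195 97.33016204833984 22.168380737304688 medz 0.04374995318355995
  housing 0.034 373 508.5694885253906 -284.75311279296875 44.2596321105957 96.2021713256836 22.151290893554688 medz 0.04246148465548355
  housing 0.054 221 499.25665283203125 -261.56109619140625 43.24971389770508 47.477149963378906 21.803943634033203 medz 0.06686406883742785
  post 64 ((548.6902465820312, -65.07713317871094), 13.788841247558594) [ 0.5485 -0.0681  0.1144]
```

```bash
cat > fit2.py <<'E'
from h import *
np.set_printoptions(precision=4,suppress=True)
for n in("top","side"):
    W=np.load(f"pics/W_{n}.npy");X=W.reshape(-1,3)
    m=(abs(X[:,0]-.545)<.06)&(X[:,1]>-.02)&(X[:,1]<.18)
    Y=X[m]
    print(n,np.histogram(Y[:,2],bins=np.arange(.03,.13,.005)))
    q=Y[(Y[:,2]>.068)&(Y[:,2]<.08)]; print(len(q))
    print("  rim",cv2.minAreaRect((q[:,:2]*1000).astype(np.float32)))
    # base plate z~18mm
    m=(X[:,0]>.40)&(X[:,0]<.70)&(X[:,1]>-.14)&(X[:,1]<.42)&(abs(X[:,2]-.018)<.005)
    q=X[m]; print("  base",len(q),cv2.minAreaRect((q[:,:2]*1000).astype(np.float32)))
    m=(X[:,0]>.40)&(X[:,0]<.70)&(X[:,1]>-.14)&(X[:,1]<.2)&(X[:,2]>.035)&(X[:,2]<.065)
    q=X[m]; print("  carr",len(q),cv2.minAreaRect((q[:,:2]*1000).astype(np.float32)),np.median(q[:,2]))
    # bar
    m=(X[:,0]>.6)&(X[:,0]<.78)&(X[:,1]>-.06)&(X[:,1]<.08)&(X[:,2]>.13)&(X[:,2]<.28)
    q=X[m]; print("  bar",len(q),q.min(0),q.max(0))
    np.savetxt(f"pics/bar_{n}.txt",q,fmt="%.4f")
E
python3 fit2.py
python3 - <<'E'
import cv2
t=cv2.imread("pics/top1.png")
cv2.imwrite("pics/c4.png",cv2.resize(t[120:260,210:310],None,fx=4.2,fy=4.2,interpolation=cv2.INTER_CUBIC))
s=cv2.imread("pics/side1.png")
cv2.imwrite("pics/c5.png",cv2.resize(s[140:270,240:370],None,fx=4.6,fy=4.6,interpolation=cv2.INTER_CUBIC))
E
```

```text
top (array([ 29,   0,   0,   1, 663, 550, 387,  33, 209,  66,   0,   0,   1,
         0,   0,   1,   0,   0,   0]), array([0.03 , 0.035, 0.04 , 0.045, 0.05 , 0.055, 0.06 , 0.065, 0.07 ,
       0.075, 0.08 , 0.085, 0.09 , 0.095, 0.1  , 0.105, 0.11 , 0.115,
       0.12 , 0.125]))
299
  rim ((537.3729858398438, 80.51947784423828), (70.99199676513672, 126.76811981201172), 1.7363406419754028)
  base 3473 ((534.7072143554688, 143.9929962158203), (210.4309539794922, 518.7096557617188), 2.584442138671875)
  carr 3624 ((538.5985717773438, 52.771453857421875), (189.9791717529297, 274.2825622558594), 2.6720049381256104) 0.054796867038696295
  bar 351 [ 0.6212 -0.0147  0.13  ] [0.6778 0.0689 0.2533]
side (array([  6,   0,   0,   0, 277, 353, 334,  46, 138,  60,   0,   0,   0,
         0,   0,   0,   0,   0,   0]), array([0.03 , 0.035, 0.04 , 0.045, 0.05 , 0.055, 0.06 , 0.065, 0.07 ,
       0.075, 0.08 , 0.085, 0.09 , 0.095, 0.1  , 0.105, 0.11 , 0.115,
       0.12 , 0.125]))
222
  rim ((542.9104614257812, 78.51829528808594), (71.26754760742188, 128.0216522216797), 1.8801020383834839)
  base 2224 ((540.3483276367188, 142.86322021484375), (209.7667236328125, 522.9215698242188), 2.445387840270996)
  carr 2507 ((544.8189697265625, 29.3470458984375), (189.45559692382812, 233.78732299804688), 2.688784599304199) 0.05516332052162887
  bar 348 [ 0.6265 -0.0186  0.1302] [0.6827 0.0675 0.2519]
```

```bash
sleep 1
```

```text
(no output)
```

View pics/c4.png

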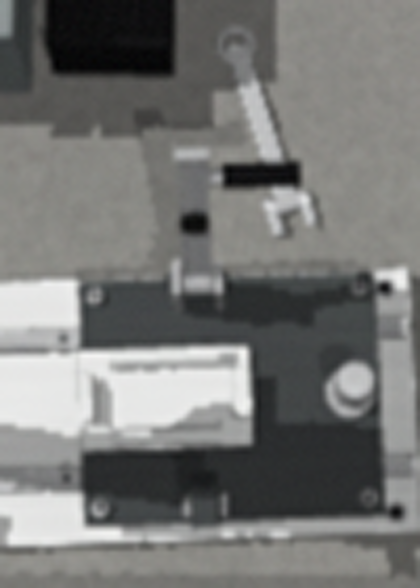

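View pics/c5.png

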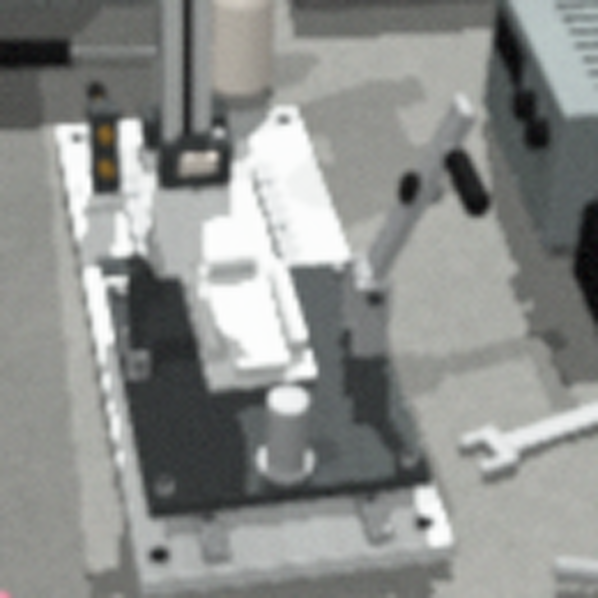

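Both fits agree in size, yaw (housing 22.1°, fixture 2.55°) and carriage travel (~17 mm). However, the two cameras disagree by a constant ~(5,-3) mm. I'll hover above the housing by a path that clears the camera column, then use the gripper itself as the reference.

```bash
cat >> h.py <<'E'
def down(yaw,flip=False):
    """tool z down, jaw (tool y) along world angle yaw"""
    if flip: yaw+=np.pi
    c,s=np.cos(yaw),np.sin(yaw)
    return R.from_matrix(np.array([[-s,c,0],[c,s,0],[0,0,-1]]).T).as_quat()
E
python3 - <<'E'
from h import *
np.set_printoptions(precision=3,suppress=True)
HY=np.radians(22.1);NY=np.radians(2.55)
for f in(0,1):
    print(f,"pick",env.ik([.499,-.266,.2],down(HY,f)),"place",env.ik([.539,.1,.2],down(NY,f)),env.ik([.539,.1,.12],down(NY,f)),
     "grip open",env.ik([.70,0,.2],down(NY,f)),"post",env.ik([.54,-.1,.1],down(NY,f)))
st=env.get_state()
print(env.ik([.13,.37,.33],st["tool_rot"]))
E
```

```text
0 pick [-0.69   0.103  1.821 -0.     1.218 -1.076] place [-0.023  0.063  1.864 -0.     1.215 -0.068] [-0.023  0.172  1.907 -0.     1.062 -0.068] grip open [-0.162  0.405  1.458 -0.     1.279 -0.206] post [-0.39   0.206  1.911 -0.     1.024 -0.434]
1 pick [-0.69   0.103  1.821 -0.     1.218  2.066] place None None grip open None post [-0.39   0.206  1.911 -0.     1.024  2.707]
[ 0.942 -0.471  2.076 -0.     1.537 -0.29 ]
```

```bash
python3 - <<'E'
from h import *
np.set_printoptions(precision=4,suppress=True)
HY=np.radians(22.1)
st=env.get_state()
q=np.array(env.ik([.13,.37,.33],st["tool_rot"])); env.move_j(q)
print(env.get_state()["t"])
q[0]=-.69;q[5]=-1.0; env.move_j(q); print(env.get_state()["t"])
g=np.array([.5056,-.2827])+.018*np.array([-np.sin(HY),np.cos(HY)])
env.reach([g[0],g[1],.20],down(HY)); s=env.get_state();print(s["t"],s["position"],s["opening"])
for n in("side","top"):
    p,W=cloud(n);cv2.imwrite(f"pics/{n}2.png",p);np.save(f"pics/{n}2W.npy",W)
    print(n,proj(n,s["position"]),proj(n,s["position"]-[0,0,.022]))
p=cv2.imread("pics/side2.png");u,v=proj("side",s["position"])[0].astype(int)
cv2.imwrite("pics/c6.png",cv2.resize(p[v-60:v+80,u-80:u+80],None,fx=4,fy=4,interpolation=cv2.INTER_CUBIC))
E
```

```text
1.55
3.6
4.4833 [ 0.4991 -0.2656  0.2008] 0.08528747362739016
side [[296.7723 258.8816]] [[296.5095 264.9431]]
top [[367.5457 221.0655]] [[365.7393 222.1534]]
```

```bash
sleep 2
```

```text
(no output)
```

View pics/c6.png

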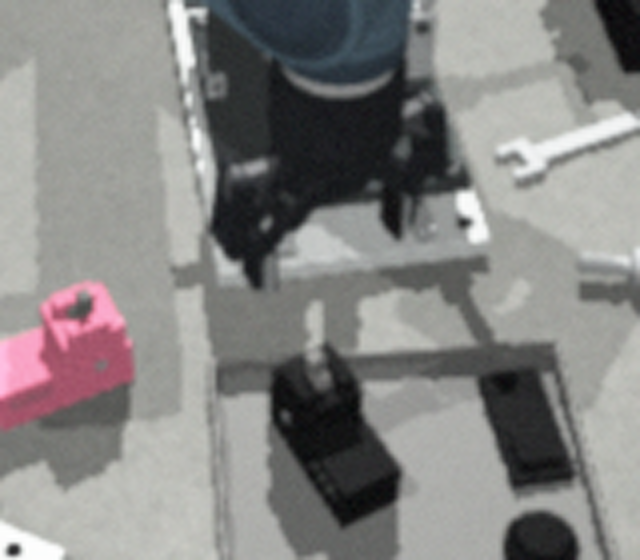

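View pics/top2.png

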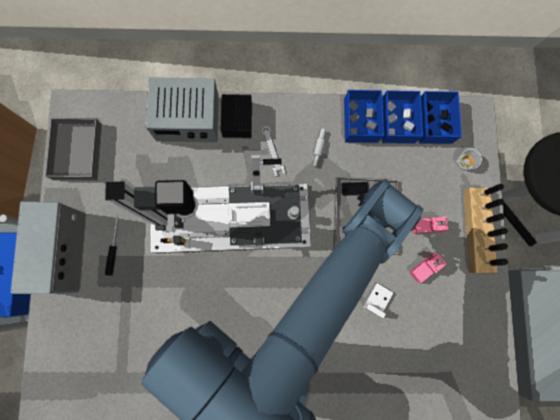

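```bash
python3 - <<'E'
from h import *
np.set_printoptions(precision=4,suppress=True)
W=np.load("pics/side2W.npy").reshape(-1,3)
s=env.get_state();T=R.from_quat(s["tool_rot"]).as_matrix()
L=(W-s["position"])@T*1000
L=L[(abs(L[:,0])<45)&(abs(L[:,1])<75)&(L[:,2]>-70)&(L[:,2]<40)]
print(len(L))
for z in range(-60,36,8):
    q=L[(L[:,2]>=z)&(L[:,2]<z+8)]
    if len(q)<3: continue
    a=q[q[:,1]<-15];b=q[q[:,1]>15]
    f=lambda a:(len(a),a[:,:2].min(0).round(1),a[:,:2].max(0).round(1)) if len(a) else None
    print(z,f(a),f(b))
W=np.load("pics/top2W.npy").reshape(-1,3)
E
```

```text
659
-60 (82, array([-20.6, -70.7]), array([  9.9, -20.8])) (39, array([-19.9,  15.8]), array([ 6.8, 73.8]))
-52 (64, array([-19.7, -72.3]), array([  9.2, -25.2])) (46, array([-20.1,  15. ]), array([ 6.2, 74.8]))
-44 (53, array([-16.6, -71.8]), array([  6.3, -35.5])) (43, array([-17. ,  43.4]), array([10.2, 72.7]))
-36 (13, array([-15.9, -56.7]), array([ -8. , -43.5])) (10, array([-15.2,  44.1]), array([-10.5,  62.5]))
-28 (15, array([-14.5, -53.5]), array([ -8.2, -40.2])) (18, array([-14.7,  45. ]), array([ 5.3, 59.3]))
-20 (18, array([-15.3, -53.9]), array([  0.3, -41. ])) (21, array([-14.3,  43.9]), array([ 6.5, 58.9]))
-12 (21, array([-14. , -53.4]), array([  2.7, -39.3])) (16, array([-14.2,  44.3]), array([ 5.1, 57.5]))
-4 (13, array([-14. , -53.8]), array([  1. , -39.7])) (22, array([-14.1,  43.3]), array([10. , 58.8]))
4 (5, array([-12.6, -47. ]), array([ -5.4, -42.4])) (9, array([-14. ,  44.6]), array([ 6.4, 49.4]))
```

The gripper in the side view shows that camera biased by about (+3.4,-1.9) mm. Corrected, both cameras agree: housing ≈ (505.0,-282.7), nest ≈ (539.3,79.3). Now I'll grasp.

```bash
python3 - <<'E'
from h import *
np.set_printoptions(precision=4,suppress=True)
HY=np.radians(22.1)
g=np.array([.5050,-.2827])+.018*np.array([-np.sin(HY),np.cos(HY)])
env.move_linear([g[0],g[1],.10],velocity=.15,ori=down(HY))
env.move_linear([g[0],g[1],.049],velocity=.08); s=env.get_state();print(s["position"],s["contact_force"])
env.command_gripper(.03); s=env.get_state();print(s["t"],s["position"],s["contact_force"],s["opening"])
env.move_linear([g[0],g[1],.19],velocity=.12);s=env.get_state();print(s["t"],s["position"],s["contact_force"],s["opening"])
p,W=cloud("side");cv2.imwrite("pics/side3.png",p);np.save("pics/side3W.npy",W)
u,v=proj("side",s["position"])[0].astype(int)
cv2.imwrite("pics/c7.png",cv2.resize(p[v-60:v+80,u-80:u+80],None,fx=4,fy=4,interpolation=cv2.INTER_CUBIC))
E
```

```text
[ 0.4984 -0.2662  0.0491] [-0.3837  0.8508 -0.7914]
6.6417 [ 0.4987 -0.2664  0.0496] [0.2918 0.5822 3.0439] 0.043158466578039845
7.9667 [ 0.4977 -0.2656  0.1889] [-0.007  -0.1941 -2.9419] 0.04318934082569573
```

```bash
sleep 3
```

```text
(no output)
```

View pics/c7.png

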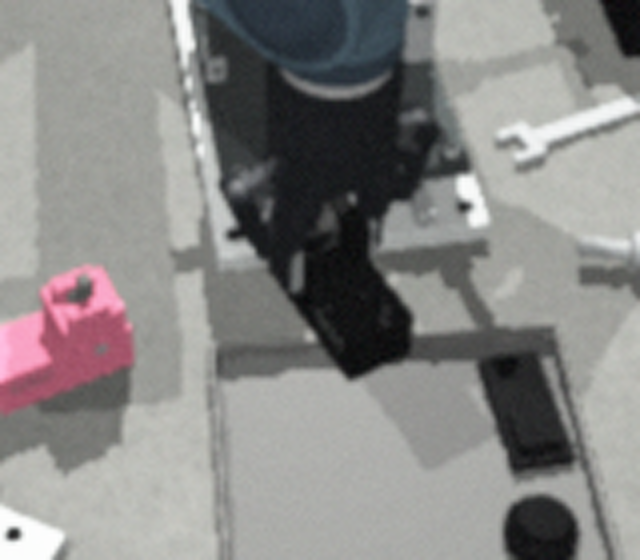

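```bash
python3 - <<'E'
from h import *
np.set_printoptions(precision=2,suppress=True)
W=np.load("pics/side3W.npy").reshape(-1,3)
s=env.get_state();T=R.from_quat(s["tool_rot"]).as_matrix()
L=(W-[.0034,-.0019,0]-s["position"])@T*1000
L=L[(L[:,0]<-14)&(L[:,0]>-90)&(abs(L[:,1])<40)&(L[:,2]>-5)&(L[:,2]<50)]
q=L[L[:,2]<18];print(len(L),len(q),L.min(0),L.max(0))
print(cv2.minAreaRect(q[:,:2].astype(np.float32)))
A=np.c_[q[:,:2],np.ones(len(q))];print("plane",np.linalg.lstsq(A,q[:,2],rcond=None)[0],np.median(q[:,2]))
e=L[L[:,0]<-60];print("end",np.percentile(L[:,0],[0,1,3,10]))
E
```

```text
607 430 [-67.58 -23.13  -4.9 ] [-14.1   22.41  44.98]
((-40.81174087524414, -0.3167266845703125), (53.50564956665039, 45.39268493652344), 0.3100787401199341)
plane [-0.09 -0.06  3.65] 7.263615865949376
end [-67.58 -66.69 -66.09 -65.3 ]
```

```bash
python3 - <<'E'
from h import *
np.set_printoptions(precision=3,suppress=True)
W=np.load("pics/side3W.npy").reshape(-1,3)
s=env.get_state();T=R.from_quat(s["tool_rot"]).as_matrix()
L=(W-[.0034,-.0019,0]-s["position"])@T*1000
q=L[(L[:,0]<-25)&(L[:,0]>-63)&(abs(L[:,1])<17)&(L[:,2]>0)&(L[:,2]<14)]
for x in range(-63,-25,6):
    a=q[(q[:,0]>=x)&(q[:,0]<x+6)]; print(x,len(a),np.median(a[:,2]))
for y in range(-17,17,6):
    a=q[(q[:,1]>=y)&(q[:,1]<y+6)]; print(y,len(a),np.median(a[:,2]))
E
```

```text
-63 27 7.15094714715429
-57 27 7.179700472540535
-51 28 6.966208001324047
-45 30 7.0870884939237495
-39 28 6.84186177635255
-33 25 6.814316321659801
-27 11 7.407464246437972
-17 34 7.156504252383401
-11 29 7.000925766584065
-5 30 7.550946175188214
1 31 6.701907538676574
7 30 6.845591024608481
13 22 7.270295175397681
```

Grip is level and matches (tail at -67.6 mm, expected -68; top 7.0 mm, expected 7). Next I'll carry it over the nest and check before insertion.

```bash
python3 - <<'E'
from h import *
np.set_printoptions(precision=4,suppress=True)
NY=np.radians(2.5)
n=np.array([.5393,.0793]);t=n+.018*np.array([-np.sin(NY),np.cos(NY)])
p0=env.get_state()["position"]
env.move_linear([p0[0],p0[1],.215],velocity=.15)
env.move_linear([t[0],t[1],.215],velocity=.22,ori=down(NY))
env.move_linear([t[0],t[1],.150],velocity=.1)
s=env.get_state();print(s["t"],s["position"],s["contact_force"],s["opening"])
for nm in("side","top"):
    p,W=cloud(nm);cv2.imwrite(f"pics/{nm}4.png",p);np.save(f"pics/{nm}4W.npy",W)
    u,v=proj(nm,s["position"])[0].astype(int)
    cv2.imwrite(f"pics/{nm}4c.png",cv2.resize(p[v-50:v+60,u-60:u+60],None,fx=5,fy=5,interpolation=cv2.INTER_CUBIC))
W=np.load("pics/side4W.npy").reshape(-1,3);T=R.from_quat(s["tool_rot"]).as_matrix()
D=[.0034,-.0019,0]
L=(W-D-s["position"])@T*1000
q=L[(L[:,0]<-14)&(L[:,0]>-90)&(abs(L[:,1])<40)&(L[:,2]>2)&(L[:,2]<12)]
print(cv2.minAreaRect(q[:,:2].astype(np.float32)),np.median(q[:,2]))
L=(W-D-[*n,0.06])@R.from_euler('z',NY).as_matrix()*1000
q=L[(abs(L[:,0])<50)&(abs(L[:,1])<75)&(abs(L[:,2]-14)<5)]
print(len(q),"rim in nest frame",np.percentile(q,[1,99],0))
E
```

```text
10.9417 [0.5391 0.0972 0.1506] [ 0.4231 -0.4398 -1.7472] 0.043244628772416846
((-42.12705993652344, 0.27876853942871094), (55.22043991088867, 43.77096176147461), 0.3447336256504059) 6.618193301019592
138 rim in nest frame [[-34.8859 -62.4951   9.2415]
 [ 35.7971  65.5409  18.1588]]
```

```bash
sleep 4
```

```text
(no output)
```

View pics/side4c.png

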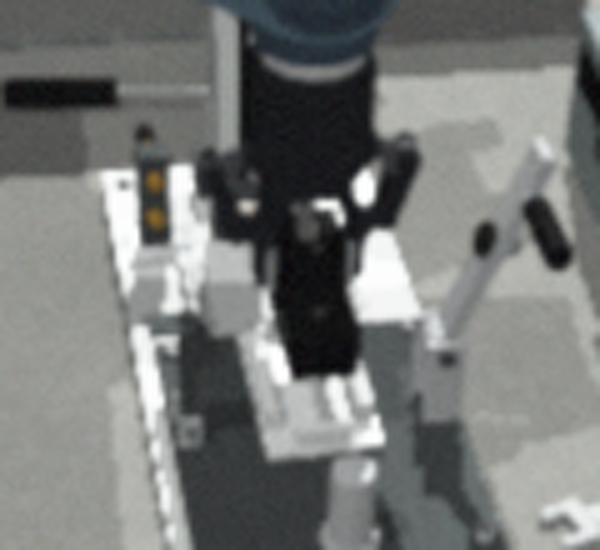

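```bash
python3 - <<'E'
from h import *
np.set_printoptions(precision=4,suppress=True)
NY=np.radians(2.5)
n=np.array([.5395,.0805]);t=n+.018*np.array([-np.sin(NY),np.cos(NY)])
f0=env.get_state()["contact_force"]
z=.150
for z in (.128,.122,.119,.116,.113,.110,.108,.106,.105,.104):
    env.move_linear([t[0],t[1],z],velocity=.05,ori=down(NY))
    s=env.get_state();f=s["contact_force"]-f0
    print(z,s["t"],s["position"],f)
    if f[2]>9 or np.hypot(f[0],f[1])>15: break
E
```

```text
0.128 11.6333 [0.5386 0.0985 0.1277] [-0.1996 -0.4914 -0.3743]
0.122 11.9 [0.5385 0.0985 0.1216] [0.7578 0.4072 0.2596]
0.119 12.15 [0.5386 0.0985 0.1188] [-0.0137  0.1395  0.2175]
0.116 12.4 [0.5385 0.0985 0.1157] [-0.0825  0.4149  0.6254]
0.113 12.65 [0.5386 0.0983 0.1128] [-0.1184 -1.477   0.0878]
0.11 12.9 [0.5386 0.0984 0.1097] [ 0.6877 -1.337  -0.0565]
0.108 13.15 [0.5387 0.0984 0.1078] [ 1.075  -1.4593 -0.476 ]
0.106 13.4 [0.5388 0.0984 0.1059] [ 1.3538 -1.7028 -0.3294]
0.105 13.65 [0.5389 0.0984 0.1056] [-1.7715 -2.5941  6.6653]
0.104 13.9 [0.5389 0.0984 0.1056] [-5.6935 -3.3363 13.2461]
```

```bash
python3 - <<'E'
from h import *
np.set_printoptions(precision=4,suppress=True)
env.command_gripper(.085)
s=env.get_state();p=s["position"];print(s["t"],p,s["contact_force"],s["opening"])
env.move_linear([p[0],p[1],.22],velocity=.2)
env.move_linear([.50,-.15,.24],velocity=.25)
s=env.get_state();print(s["t"])
for nm in("side","top"):
    p,W=cloud(nm);cv2.imwrite(f"pics/{nm}5.png",p);np.save(f"pics/{nm}5W.npy",W)
    u,v=proj(nm,[.56,.08,.1])[0].astype(int)
    cv2.imwrite(f"pics/{nm}5c.png",cv2.resize(p[v-55:v+55,u-60:u+60],None,fx=5,fy=5,interpolation=cv2.INTER_CUBIC))
E
cat > an.py <<'E'
from h import *
np.set_printoptions(precision=1,suppress=True)
NY=np.radians(2.55);n=np.array([.5393,.0795,.06])
for nm,D in(("side",[.0034,-.0019,0]),("top",[-.0019,.0015,0])):
    W=np.load(f"pics/{nm}5W.npy").reshape(-1,3)
    L=(W-D-n)@R.from_euler('z',NY).as_matrix()*1000
    B=L[(abs(L[:,0])<32)&(abs(L[:,1])<70)]
    for lo,hi in((22,46),(33,43),(56,68)):
        q=B[(B[:,2]>lo)&(B[:,2]<hi)]
        if len(q)>5: print(nm,lo,len(q),cv2.minAreaRect(q[:,:2].astype(np.float32)),np.median(q[:,2]))
    b=L[(L[:,0]>60)&(L[:,0]<160)&(L[:,1]>-40)&(L[:,1]<-16)&(L[:,2]>70)&(L[:,2]<230)]
    if len(b)>10:
        f=np.polyfit(b[:,2],b[:,0],1);print(nm,"bar",len(b),b.min(0),b.max(0),"slope a=",np.pi/2+np.arctan(f[0]))
    b=L[(L[:,0]>60)&(L[:,0]<170)&(L[:,1]>-105)&(L[:,1]<-50)&(L[:,2]>70)&(L[:,2]<230)]
    if len(b)>10: print(nm,"handle",len(b),b.min(0),b.max(0),np.median(b,0))
E
python3 an.py
```

```text
14.3917 [0.5386 0.0986 0.1038] [-0.2676  1.1739 -0.3836] 0.08475368334253712
16.2833
side 22 172 ((0.8764514923095703, -20.692094802856445), (58.59326171875, 44.21640396118164), 88.97998046875) 38.19464254534954
side 33 126 ((0.49214935302734375, -28.27374267578125), (41.97300720214844, 44.171688079833984), 86.6149673461914) 38.84923472741513
side bar 234 [ 85.7 -40.   70.4] [139.5 -16.4 191.8] slope a= 1.9455904379959779
side handle 87 [ 116.5 -102.5  155.7] [134.4 -50.1 176.1] [123.1 -84.7 170.5]
top 22 252 ((-0.7903823852539062, 0.82000732421875), (43.89529037475586, 99.96141052246094), 1.1784807443618774) 38.04937048800055
top 33 216 ((0.1974620819091797, 1.2462348937988281), (100.00190734863281, 43.871158599853516), 89.98371124267578) 38.19292161548765
top 56 137 ((-0.1981678009033203, 23.950275421142578), (46.04199981689453, 43.548118591308594), 88.67601013183594) 62.973211724195494
top bar 223 [ 79.4 -39.2  70.4] [140.5 -17.2 194.5] slope a= 1.9729108612706703
top handle 108 [ 116.3 -101.3  162.2] [132.8 -52.1 180. ] [123.  -76.7 170.9]
```

```bash
sleep 5
```

```text
(no output)
```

View pics/side5c.png

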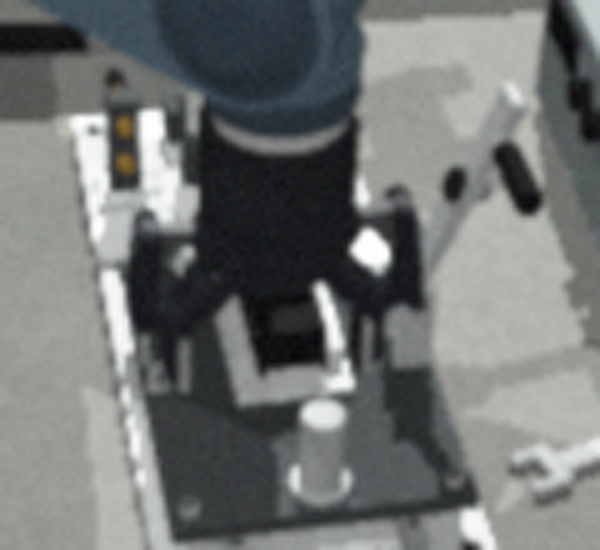

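View pics/top5c.png

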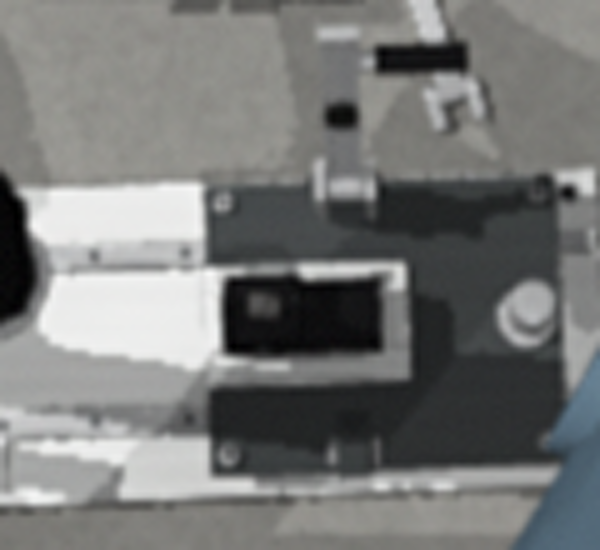

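The housing is seated: top view shows its top faces at +38.1 and +63 mm above the floor, expected 38 and 62, and centred within the play. The bar is at about 1.94 rad, handle near nest (124,-75,163). Now I'll pinch the handle and swing the bar.

```bash
cat >> h.py <<'E'
NY=np.radians(2.55);N=np.array([.5393,.0795,.06])
def nw(x,y,z): return N+R.from_euler('z',NY).apply(np.array([x,y,z])/1000)
def handle(a,y=-82,dx=0,dz=0): return nw(80-122*np.cos(a)+dx,y,50+122*np.sin(a)+3+dz)
E
python3 - <<'E'
from h import *
np.set_printoptions(precision=4,suppress=True)
a=1.94
for b in (1.94,1.5,1,.5,0): print(handle(b),env.ik(handle(b),down(NY)))
h=handle(a)
env.move_linear([.5,-.15,.32],velocity=.25,ori=down(NY))
env.move_linear(h+[0,0,.07],velocity=.25)
env.move_linear(h,velocity=.1);s=env.get_state();print(s["t"],s["position"],s["contact_force"])
env.command_gripper(.012);s=env.get_state();print(s["t"],s["position"],s["contact_force"],s["opening"])
p,W=cloud("side");cv2.imwrite("pics/side6.png",p)
u,v=proj("side",s["position"])[0].astype(int)
cv2.imwrite("pics/side6c.png",cv2.resize(p[v-60:v+60,u-70:u+70],None,fx=5,fy=5,interpolation=cv2.INTER_CUBIC))
E
```

```text
[0.6669 0.0031 0.2268] [-0.165   0.306   1.5335 -0.      1.3021 -0.2095]
[0.6142 0.0008 0.2347] [-0.1831  0.1796  1.669  -0.      1.293  -0.2276]
[ 0.557  -0.0018  0.2157] [-0.2068  0.0661  1.8301 -0.      1.2455 -0.2513]
[ 0.5159 -0.0036  0.1715] [-0.227   0.0224  1.9625 -0.      1.1566 -0.2715]
[ 0.501  -0.0043  0.113 ] [-0.2352  0.0776  2.028  -0.      1.036  -0.2797]
18.7583 [0.6673 0.003  0.2276] [ 0.3115  0.8127 -0.0012]
19.3917 [0.6672 0.0031 0.2273] [0.7012 1.6502 1.4184] 0.01585377889314979
```

```bash
sleep 4
```

```text
(no output)
```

View pics/side6c.png

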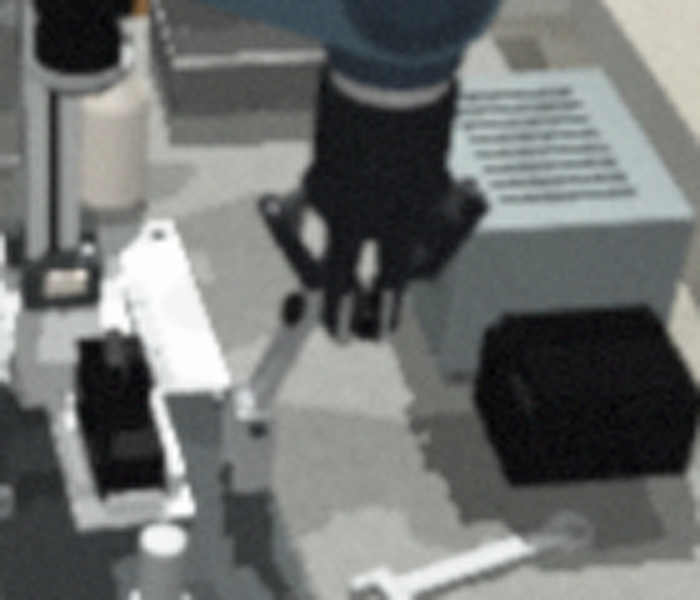

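```bash
python3 - <<'E'
from h import *
np.set_printoptions(precision=2,suppress=True)
f0=env.get_state()["contact_force"]*0
dx=dz=0.
for a in np.r_[np.arange(1.85,.29,-.12),.29]:
    env.move_linear(handle(a,dx=dx,dz=dz),velocity=.12)
    s=env.get_state();f=R.from_euler('z',-NY).apply(s["contact_force"])
    rad=np.array([-np.cos(a),np.sin(a)]);fr=f[[0,2]]@rad
    print(round(a,2),round(s["t"],2),f,"fr %.1f"%fr,s["opening"]*1000,dx,dz)
    k=np.clip(fr*.05,-.5,.5); dx+=k*rad[0];dz+=k*rad[1]
    if np.linalg.norm(f)>35: print("stop");break
p,W=cloud("side");cv2.imwrite("pics/side7.png",p)
u,v=proj("side",s["position"])[0].astype(int)
cv2.imwrite("pics/side7c.png",cv2.resize(p[v-60:v+60,u-70:u+70],None,fx=5,fy=5,interpolation=cv2.INTER_CUBIC))
E
```

```text
1.85 19.69 [1.94 0.39 1.28] fr 1.8 16.015056159845884 0.0 0.0
1.73 19.97 [4.43 2.1  5.9 ] fr 6.5 15.854010899762377 0.024345733922389295 0.08491937065076786
1.61 20.24 [ 0.27  0.24 11.29] fr 11.3 15.965286800782055 0.07608719316409071 0.4071705770092224
1.49 20.52 [-0.02  1.55 12.98] fr 12.9 16.209113238771053 0.09568400905058445 0.9067863942199177
1.37 20.79 [ 0.54  0.4  15.76] fr 15.3 16.16411456930393 0.05532978482318403 1.4051552702414893
1.25 21.07 [-1.71 -0.06 13.9 ] fr 13.7 16.128733912354086 -0.04439507567560262 1.8951093009407964
1.13 21.34 [-5.33 -0.06 11.48] fr 12.7 15.82547035079868 -0.20205625687323714 2.3696016106185893
1.01 21.62 [-5.13 -0.61  8.73] fr 10.1 16.026100774867984 -0.41538616083831603 2.821807705308002
0.89 21.89 [-5.4  -1.8   4.49] fr 6.9 15.816875048035001 -0.681316521525494 3.245223627617009
0.77 22.17 [ 1.93 -2.04 -2.45] fr -3.1 15.842196901623616 -0.8979624709714836 3.5126945996081855
0.65 22.44 [ 4.91 -0.97 -0.  ] fr -3.9 15.741198927756411 -0.7869562259894173 3.405055359643142
0.53 22.72 [ 8.76 -0.69 -8.03] fr -11.6 15.980845690954514 -0.6312925496816251 3.286719148128638
0.41 22.99 [ 6.14 -0.53 -0.76] fr -5.9 15.506090131769643 -0.19988901442424428 3.0339524775262148
0.29 23.27 [ 9.66 -0.94 -7.2 ] fr -11.3 16.169689328114448 0.07245426874105382 2.915583588299393
0.29 23.52 [ 6.36 -1.52 -5.54] fr -7.7 15.805130997841136 0.5515762064974026 2.772607475746976
```

```bash
sleep 5
```

View pics/side7c.png

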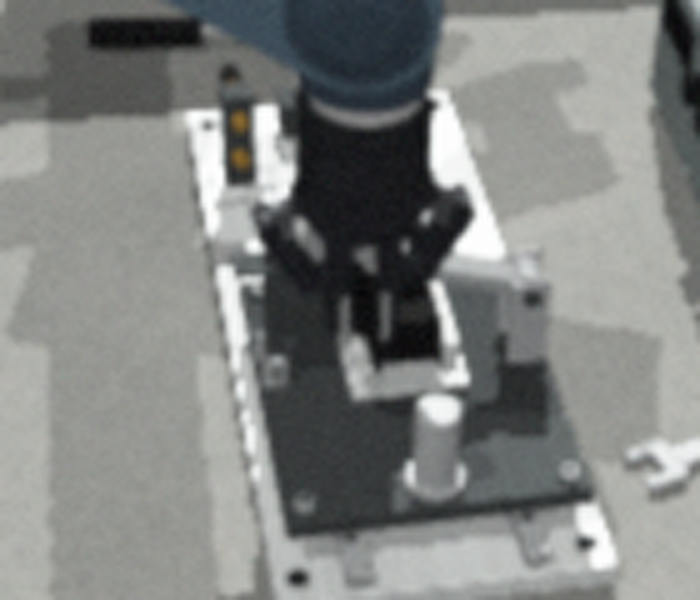

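```bash
python3 - <<'E'
from h import *
np.set_printoptions(precision=2,suppress=True)
dx,dz=.9,2.6
for a in np.arange(.23,-.12,-.02):
    env.move_linear(handle(a,dx=dx,dz=dz),velocity=.05)
    s=env.get_state();f=R.from_euler('z',-NY).apply(s["contact_force"])
    print(round(a,3),round(s["t"],2),s["position"]*1000,f,s["opening"]*1000,dx)
    dx+=np.clip(f[0]*-.05*-1*-1,-.4,.4) if False else np.clip(f[0]*.04,-.4,.4)
    if f[2]>32 or np.hypot(*f[:2])>25: print("stop");break
for nm in("side",):
    p,W=cloud(nm);cv2.imwrite(f"pics/{nm}8.png",p);np.save(f"pics/{nm}8W.npy",W)
E
```

```text
0.23 23.87 [504.82  -4.11 143.1 ] [-0.44 -1.55  2.73] 15.828877555065134 0.9
0.21 24.12 [504.44  -4.14 141.32] [-2.24 -1.84  4.59] 15.954634215285541 0.8824076942871395
0.19 24.37 [503.63  -4.16 138.11] [ 2.19 -2.31 -1.11] 16.087791497690343 0.7929345246804766
0.17 24.62 [503.2   -4.21 135.69] [ 0.95 -3.05 -1.72] 15.927689146915652 0.8804603184430366
0.15 24.87 [502.86  -4.23 133.56] [-3.1  -2.85  0.88] 15.909573036811082 0.9185507607433997
0.13 25.12 [502.58  -4.26 131.5 ] [-4.57 -2.29  4.66] 15.900656529371494 0.7947356984357146
0.11 25.37 [502.31  -4.26 129.43] [-6.44 -1.66  6.01] 16.11263577058119 0.6120217704204173
0.09 25.62 [501.89  -4.25 127.15] [-2.33 -1.27  6.17] 15.731311605230491 0.3542820039988937
0.07 25.87 [501.79  -4.26 125.61] [-6.03 -1.56 11.52] 15.9920174801532 0.2612760492274497
0.05 26.12 [501.73  -4.32 124.25] [-10.6   -0.19  19.04] 15.854131616092532 0.019921742371659917
0.03 26.37 [501.76  -4.36 123.48] [-15.31   0.65  30.55] 15.866437161246708 -0.38007825762834013
0.01 26.62 [501.74  -4.43 122.35] [-18.99   1.69  38.52] 15.496140979522636 -0.7800782576283402
stop
```

```bash
python3 - <<'E'
from h import *
p=cv2.imread("pics/side8.png");u,v=282,205
s=env.get_state();u,v=proj("side",s["position"])[0].astype(int);print(u,v,s["contact_force"])
cv2.imwrite("pics/side8c.png",cv2.resize(p[v-45:v+45,u-50:u+60],None,fx=6.5,fy=6.5,interpolation=cv2.INTER_CUBIC))
W=np.load("pics/side8W.npy").reshape(-1,3)-[.0034,-.0019,0]
L=R.from_euler('z',-NY).apply(W-N)*1000
np.set_printoptions(precision=1,suppress=True)
b=L[(L[:,0]>25)&(L[:,0]<75)&(L[:,1]>-41)&(L[:,1]<-12)&(L[:,2]>40)&(L[:,2]<90)]
print(len(b));f=np.polyfit(b[:,0],b[:,2],1);print(f)
for x in range(25,75,8):
  q=b[(b[:,0]>=x)&(b[:,0]<x+8)]; print(x,len(q),np.median(q,0) if len(q) else None)
E
```

```text
284 212 [-18.72331314   1.37174808  38.16663561]
99
[-0.1 61.7]
25 11 [ 29.  -36.5  60.1]
33 12 [ 37.6 -32.8  59.7]
41 19 [ 44.9 -31.3  58.2]
49 17 [ 52.8 -28.8  57.7]
57 18 [ 61.6 -33.5  57. ]
65 18 [ 68.5 -29.2  57.2]
73 4 [ 74.3 -25.8  58. ]
```

```bash
sleep 3
```

```text
(no output)
```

View pics/side8c.png

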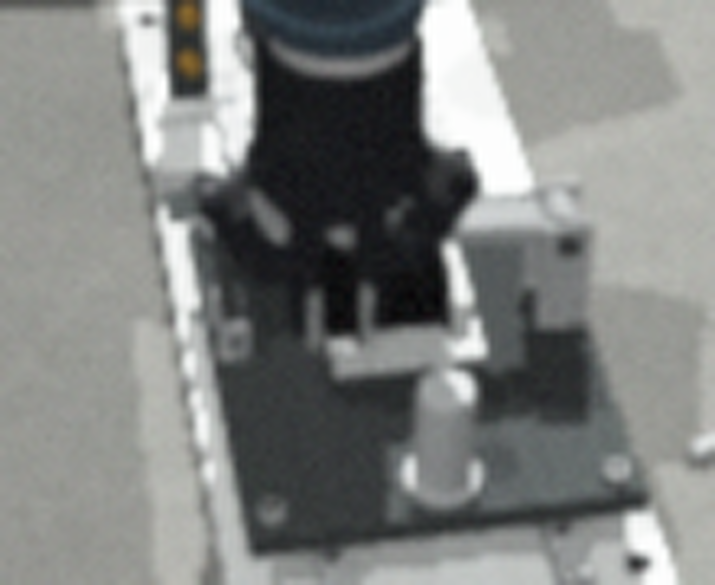

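```bash
python3 - <<'E'
from h import *
np.set_printoptions(precision=3,suppress=True)
s=env.get_state();print(s["contact_force"],s["torque"],s["position"],R.from_quat(s["tool_rot"]).as_matrix())
for c in((-64,-28,56.5),(-64,-39,80),(-64,-17,80),(-71,-28,55),(-42,-82,50),(-42,-28,60)):
    u,v=proj("side",nw(*c)+[.0034,-.0019,0])[0];print(c,((u-284+50)*6.5,(v-212+45)*6.5))
W=np.load("pics/top5W.npy").reshape(-1,3)-[-.0019,.0015,0]
L=R.from_euler('z',-NY).apply(W-N)*1000
q=L[(L[:,0]>-100)&(L[:,0]<-50)&(abs(L[:,1]+28)<25)&(L[:,2]>5)];print(len(q),q[q[:,2].argsort()][-25:])
W=np.load("pics/W_side.npy").reshape(-1,3)-[.0034,-.0019,0]
L=R.from_euler('z',-NY).apply(W-N)*1000
q=L[(L[:,0]>-100)&(L[:,0]<-50)&(abs(L[:,1]+28)<25)&(L[:,2]>5)];print(len(q),q[q[:,2].argsort()][-25:])
E
```

```text
[-18.723   1.372  38.167] [ 0.26   2.474 -0.022] [ 0.502 -0.004  0.122] [[-0.046  0.999  0.001]
 [ 0.999  0.046 -0.001]
 [-0.001  0.001 -1.   ]]
(-64, -28, 56.5) (np.float64(269.2732736815322), np.float64(237.56246010062853))
(-64, -39, 80) (np.float64(272.42018794233445), np.float64(214.25339844835))
(-64, -17, 80) (np.float64(265.5166630072149), np.float64(185.50121824706073))
(-71, -28, 55) (np.float64(254.95975172548984), np.float64(241.40075438591694))
(-42, -82, 50) (np.float64(332.84395646503583), np.float64(316.30329249378906))
(-42, -28, 60) (np.float64(314.2496386629167), np.float64(227.43268883444998))
91 [[-97.051 -20.941  85.425]
 [-85.247 -24.286  85.449]
 [-97.161 -23.906  85.452]
 [-91.342 -27.066  85.708]
 [-97.631 -35.769  85.862]
 [-85.622 -33.198  85.96 ]
 [-88.181 -21.231  86.023]
 [-76.807 -36.469  86.269]
 [-94.377 -26.975  86.295]
 [-82.146 -18.456  86.343]
 [-91.318 -24.109  86.526]
 [-79.735 -33.4    86.695]
 [-79.276 -18.566  87.364]
 [-88.643 -30.142  87.374]
 [-82.809 -33.305  87.523]
 [-76.748 -30.534  87.627]
 [-91.866 -35.973  87.696]
 [-91.653 -30.048
[... 179 characters left out ...]
09 -32.926  90.496]]
148 [[-80.222 -24.461  86.125]
 [-91.773 -17.643  86.129]
 [-94.846 -17.282  86.227]
 [-82.616 -19.262  86.266]
 [-99.173 -26.649  86.294]
 [-95.519 -22.461  86.455]
 [-96.168 -27.435  86.543]
 [-97.955 -17.275  86.609]
 [-86.399 -24.122  86.631]
 [-80.99  -29.979  86.66 ]
 [-99.86  -32.064  86.766]
 [-92.517 -23.345  86.781]
 [-90.781 -33.558  86.813]
 [-84.725 -34.527  86.822]
 [-87.127 -29.499  87.051]
 [-85.801 -19.82   87.105]
 [-96.892 -33.086  87.21 ]
 [-88.873 -19.473  87.215]
 [-90.219 -29.483  87.429]
 [-98.699 -23.205  87.446]
 [-89.589 -24.839  87.602]
 [-83.501 -25.811  87.611]
 [-87.875 -35.047  87.641]
 [-84.197 -30.841  87.754]
 [-93.39  -30.191  88.396]]
```

The bar stalled at about 0.09 rad with 38 N, mostly friction and bind in the pinch. I'll release, look, then press the handle from above with closed fingertips.

```bash
cat > bar.py <<'E'
from h import *
def bar(nm,W):
    D={"side":[.0034,-.0019,0],"top":[-.0019,.0015,0]}[nm]
    L=R.from_euler('z',-NY).apply(W.reshape(-1,3)-D-N)*1000
    b=L[(L[:,0]>-75)&(L[:,0]<72)&(L[:,1]>-36)&(L[:,1]<-20)&(L[:,2]>48)&(L[:,2]<100)]
    for x in range(-75,75,15):
        q=b[(b[:,0]>=x)&(b[:,0]<x+15)]
        if len(q)>2: m=np.median(q,0);print(nm,m.round(1),"a~%.3f"%((m[2]-55)/(80-m[0])))
    c=L[(L[:,0]>-110)&(L[:,0]<-72)&(L[:,1]>-42)&(L[:,1]<-14)&(L[:,2]>70)]
    print("catch",len(c),c[:,0].min() if len(c) else 0,c[:,0].max() if len(c) else 0)
    h=L[(L[:,0]>-80)&(L[:,0]<20)&(L[:,1]>-100)&(L[:,1]<-52)&(L[:,2]>40)&(L[:,2]<110)]
    if len(h): print("handle",np.median(h,0).round(1),h.min(0).round(1),h.max(0).round(1))
E
python3 - <<'E'
from bar import *
np.set_printoptions(precision=2,suppress=True)
env.command_gripper(.06);s=env.get_state();p=s["position"];print(s["t"],p,s["contact_force"],s["torque"])
env.move_linear(p+[0,0,.06],velocity=.2)
env.command_gripper(0.0)
for nm in("side","top"):
    im,W=cloud(nm);cv2.imwrite(f"pics/{nm}9.png",im);np.save(f"pics/{nm}9W.npy",W);bar(nm,W)
im=cv2.imread("pics/side9.png")
cv2.imwrite("pics/side9c.png",cv2.resize(im[160:250,235:345],None,fx=6.5,fy=6.5,interpolation=cv2.INTER_CUBIC))
print(env.get_state()["t"],env.get_state()["opening"])
E
```

```text
27.1583 [ 0.5  -0.    0.12] [-0.14  1.35  0.42] [0.02 0.03 0.03]
side [-67.9 -30.6  69. ] a~0.095
side [-53.7 -30.   69.4] a~0.108
side [ -6.3 -28.7  66.2] a~0.130
side [  6.8 -32.   63.5] a~0.116
side [ 23.8 -30.1  61.7] a~0.119
side [ 37.3 -28.8  60.5] a~0.129
side [ 54.2 -28.4  57.6] a~0.101
side [ 66.9 -24.5  57.3] a~0.173
catch 313 -109.77322246750046 -73.08444786225934
handle [-42.7 -89.2  70.7] [ -53.2 -100.    53.8] [-29.  -53.2 110. ]
top [-47.1 -31.3  67. ] a~0.094
top [-38.4 -34.4  68.6] a~0.115
top [ 67.3 -25.6  56.8] a~0.139
catch 160 -109.83103162698143 -72.47264689230386
handle [-46.  -52.8  69.4] [-48.8 -58.5  65.9] [-38.9 -52.5  75.5]
28.3083 5.5417295592870156e-05
```

```bash
sleep 3
```

```text
(no output)
```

View pics/side9c.png

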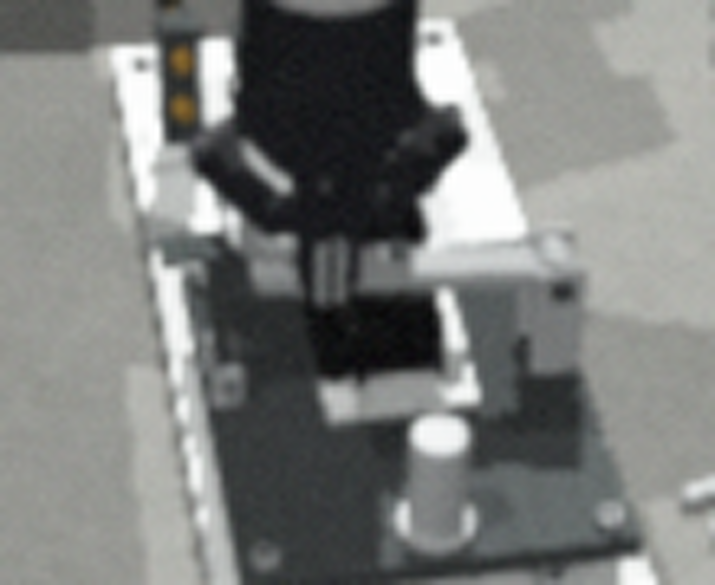

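```bash
python3 - <<'E'
from bar import *
np.set_printoptions(precision=2,suppress=True)
env.move_linear(nw(-42,-76,101),velocity=.15)
f0=env.get_state()["contact_force"]
for z in np.arange(95,70,-1.5):
    env.move_linear(nw(-42,-76,z),velocity=.04)
    s=env.get_state();f=R.from_euler('z',-NY).apply(s["contact_force"]-f0)
    L=R.from_euler('z',-NY).apply(s["position"]-N)*1000
    print(z,round(s["t"],2),L,f)
    if f[2]>38 or np.hypot(f[0],f[1])>20: break
for nm in("side",):
    im,W=cloud(nm);cv2.imwrite(f"pics/{nm}10.png",im);np.save(f"pics/{nm}10W.npy",W);bar(nm,W)
cv2.imwrite("pics/side10c.png",cv2.resize(im[160:250,235:345],None,fx=6.5,fy=6.5,interpolation=cv2.INTER_CUBIC))
E
```

```text
95.0 28.87 [-42.05 -76.11  94.99] [-0.23 -0.76  0.95]
93.5 29.12 [-41.98 -76.03  93.55] [-0.44 -0.03 -0.25]
92.0 29.37 [-41.69 -76.09  93.12] [-3.45 -0.52  6.84]
90.5 29.62 [-41.58 -76.11  92.84] [-7.7  -0.03 15.11]
89.0 29.87 [-41.47 -76.14  92.63] [-12.08   0.4   23.29]
87.5 30.12 [-41.64 -76.18  89.54] [-5.78 -1.01  8.44]
86.0 30.37 [-41.88 -76.11  86.18] [-1.38 -1.33  1.46]
84.5 30.62 [-42.19 -75.92  84.08] [-0.68 -0.29  0.98]
83.0 30.87 [-42.12 -75.96  82.76] [ 0.13 -0.75 -0.52]
81.5 31.12 [-42.11 -75.99  81.35] [-0.61 -0.75  0.01]
80.0 31.37 [-41.74 -76.05  80.83] [-2.86  0.27  5.93]
78.5 31.62 [-41.61 -76.11  80.56] [-7.7   0.79 13.66]
77.0 31.87 [-41.49 -76.13  80.33] [-11.24   0.58  23.08]
75.5 32.12 [-41.37 -76.21  80.09] [-15.86   1.62  31.42]
74.0 32.37 [-41.28 -76.39  79.84] [-21.36   1.5   39.4 ]
side [-69.4 -33.8  56.1] a~0.007
side [-53.4 -32.9  54.5] a~-0.004
side [ -8.9 -34.5  56.2] a~0.013
side [  9.1 -30.   55.5] a~0.006
side [ 22.1 -28.9  55.6] a~0.010
side [ 36.2 -27.9  55.6] a~0.014
side [ 52.2 -31.4  56.5] a~0.052
side [ 65.9 -28.5  55.7] a~0.047
catch 235 -108.01530528974509 -72.02202077177881
handle [-40.8 -85.9  85.2] [-70.6 -99.5  46.6] [ -7.9 -68.5 109.9]
```

```bash
sleep 3
```

```text
(no output)
```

View pics/side10c.png

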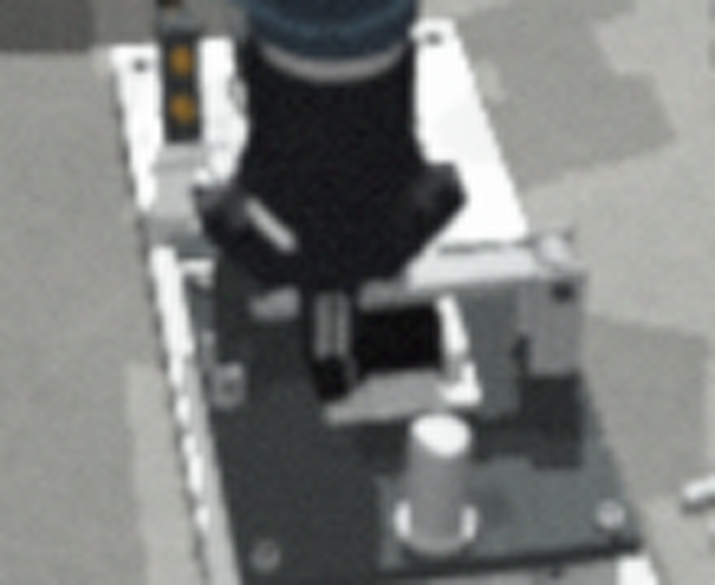

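The bar reached its hard stop (fit about 0.007 rad). I'll lift off and check that the catch holds.

```bash
python3 - <<'E'
from bar import *
np.set_printoptions(precision=2,suppress=True)
env.move_linear(nw(-42,-76,110),velocity=.15)
env.move_linear(nw(-42,-190,140),velocity=.25)
for nm in("side","top"):
    im,W=cloud(nm);cv2.imwrite(f"pics/{nm}11.png",im);np.save(f"pics/{nm}11W.npy",W);bar(nm,W)
    u,v=proj(nm,nw(-20,-30,60))[0].astype(int)
    cv2.imwrite(f"pics/{nm}11c.png",cv2.resize(im[v-45:v+45,u-55:u+55],None,fx=6.5,fy=6.5,interpolation=cv2.INTER_CUBIC))
    L=R.from_euler('z',-NY).apply(W.reshape(-1,3)-{"side":[.0034,-.0019,0],"top":[-.0019,.0015,0]}[nm]-N)*1000
    q=L[(np.hypot(L[:,0],L[:,1]+142)<25)&(abs(L[:,2]-54)<5)];
    if len(q)>5: print("post",cv2.minEnclosingCircle(q[:,:2].astype(np.float32)))
print(env.get_state()["t"])
E
```

```text
side [-46.6 -23.1  56.8] a~0.014
side [-40.4 -31.   56.1] a~0.009
side [ 69.7 -32.   55.8] a~0.081
catch 42 -106.0370939522295 -76.13639266002724
handle [-45.3 -93.6  55.8] [-50.2 -99.5  41. ] [-39.2 -82.4  62. ]
post ((-0.37185943126678467, -141.97850036621094), 13.951942443847656)
top [-66.3 -27.6  64.2] a~0.063
top [-51.3 -27.9  55.8] a~0.006
top [-36.6 -28.6  55.6] a~0.005
top [-23.7 -28.9  54.5] a~-0.005
top [ -7.3 -29.1  58.9] a~0.044
top [  6.7 -26.9  59. ] a~0.054
top [ 23.4 -27.2  54.9] a~-0.002
top [ 38.4 -27.8  55.9] a~0.022
top [ 51.5 -28.2  56.3] a~0.045
top [ 65.6 -28.7  55.1] a~0.009
catch 75 -106.7678173003933 -72.23669234893516
handle [-43.  -75.7  57.5] [-50.5 -98.8  47.5] [-33.2 -52.5  65.8]
post ((0.9268617630004883, -140.8572998046875), 13.22244930267334)
33.5333
```

```bash
sleep 3
```

```text
(no output)
```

View pics/side11c.png

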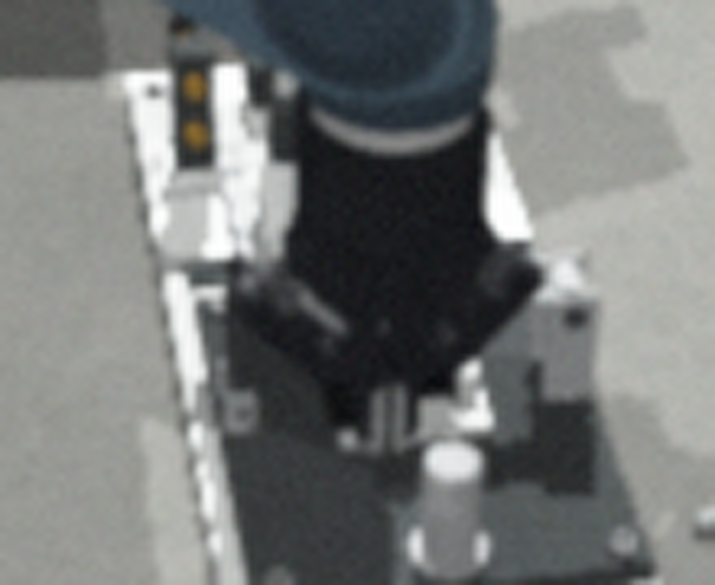

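View pics/top11c.png

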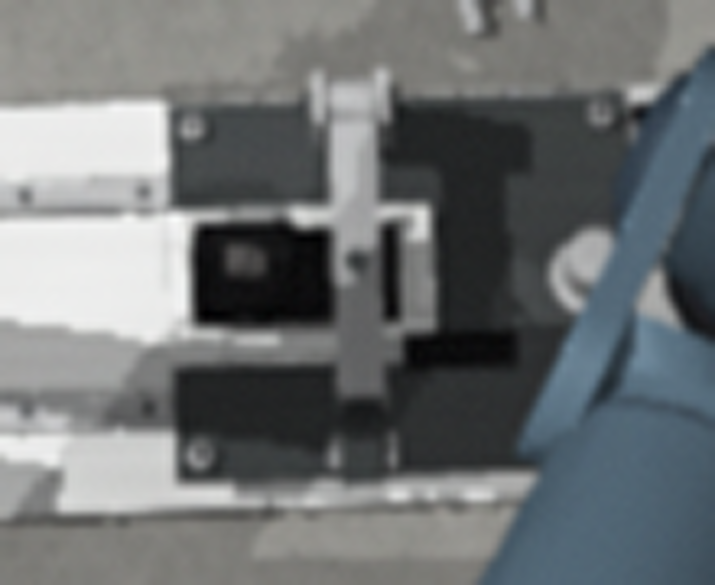

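Bar level, catch nose over its end; post at nest (0.3,-141.5). Next: push the post with closed fingers.

```bash
python3 - <<'E'
from h import *
np.set_printoptions(precision=2,suppress=True)
env.move_linear(nw(0,-205,110),velocity=.2)
env.move_linear(nw(0,-205,47),velocity=.15)
f0=env.get_state()["contact_force"]
def go(y,v):
    env.move_linear(nw(.3,y,47),velocity=v)
    s=env.get_state();f=R.from_euler('z',-NY).apply(s["contact_force"]-f0)
    L=R.from_euler('z',-NY).apply(s["position"]-N)*1000
    print(round(y,1),round(s["t"],2),L,f); return f
go(-172,.1)
f=go(-164,.04)
f=go(-150,.05)
f=go(-40,.08)
y=-40
while y<-10:
    y+=2.5; f=go(y,.03)
    if f[1]<-16: break
E
```

```text
-172 35.0 [   0.52 -171.51   47.39] [ 1.02  0.11 -0.8 ]
-164 35.35 [   0.28 -163.89   46.98] [-0.32  0.27 -1.45]
-150 35.78 [   0.24 -149.57   46.93] [ 0.24  0.32 -1.19]
-40 37.31 [  0.28 -39.93  46.98] [ 0.2  -0.18 -0.7 ]
-37.5 37.56 [  0.35 -37.62  47.03] [ 0.59 -1.37 -0.79]
-35.0 37.81 [  0.33 -34.86  47.01] [ 0.03 -1.72  0.47]
-32.5 38.06 [  0.34 -32.22  47.02] [-0.23 -1.63  0.13]
-30.0 38.31 [  0.32 -29.68  47.  ] [ 1.68 -0.21 -0.42]
-27.5 38.56 [  0.3  -27.18  46.99] [ 0.85 -0.89 -1.13]
-25.0 38.81 [  0.32 -24.7   47.  ] [ 1.93 -1.16 -0.87]
-22.5 39.06 [  0.34 -22.23  47.03] [ 1.31 -0.6  -1.78]
-20.0 39.31 [  0.31 -21.09  47.02] [-0.71 -7.7  -1.13]
-17.5 39.56 [  0.34 -20.91  47.12] [ -1.67 -17.39  -0.77]
```

It stopped firmly at the stop. I'll back off and verify.

```bash
python3 - <<'E'
from bar import *
import h
np.set_printoptions(precision=2,suppress=True)
env.move_linear(nw(0,-75,47),velocity=.15)
env.move_linear(nw(0,-140,150),velocity=.25)
env.move_linear([.40,-.22,.28],velocity=.25)
N0=N.copy()
for nm in("side","top"):
    im,W=cloud(nm);cv2.imwrite(f"pics/{nm}12.png",im)
    D={"side":[.0034,-.0019,0],"top":[-.0019,.0015,0]}[nm]
    L=R.from_euler('z',-NY).apply(W.reshape(-1,3)-D-N0)*1000
    q=L[(abs(L[:,0])<25)&(L[:,1]>-40)&(L[:,1]<40)&(abs(L[:,2]-54)<4)&(np.hypot(L[:,0],L[:,1])<28)]
    if len(q)>5: print(nm,"post",len(q),cv2.minEnclosingCircle(q[:,:2].astype(np.float32)))
    L2=L-[0,142.5,0]
    b=L2[(L2[:,0]>-75)&(L2[:,0]<72)&(abs(L2[:,1]+28)<7)&(abs(L2[:,2]-58)<15)]
    for x in range(-75,75,15):
        k=b[(b[:,0]>=x)&(b[:,0]<x+15)]
        if len(k)>2: m=np.median(k,0);print(nm,m.round(1),"a~%.3f"%((m[2]-55)/(80-m[0])))
    u,v=proj(nm,nw(-10,110,60))[0].astype(int)
    cv2.imwrite(f"pics/{nm}12c.png",cv2.resize(im[v-50:v+55,u-60:u+60],None,fx=5.5,fy=5.5,interpolation=cv2.INTER_CUBIC))
print(env.get_state()["t"])
E
```

```text
side post 40 ((2.129396915435791, 1.0432170629501343), 14.96013069152832)
side [-51.5 -33.1  55.7] a~0.005
side [-36.9 -30.2  55.9] a~0.008
side [-20.5 -30.6  55.1] a~0.001
side [ -5.7 -28.8  57.9] a~0.034
side [  6.4 -31.2  54.8] a~-0.003
side [ 22.6 -28.1  56.4] a~0.025
side [ 37.4 -32.4  54.5] a~-0.012
side [ 53.1 -29.9  55.2] a~0.006
side [ 64.1 -31.1  54.7] a~-0.018
top post 53 ((-0.24586370587348938, 1.9281831979751587), 13.748082160949707)
top [-65.6 -28.4  62.1] a~0.049
top [-52.5 -27.4  55.1] a~0.001
top [-37.4 -27.7  56.4] a~0.012
top [-22.  -27.8  54.4] a~-0.006
top [ -6.7 -28.1  57.6] a~0.030
top [  8.2 -29.3  58.6] a~0.050
top [ 21.  -28.3  54.8] a~-0.004
top [ 37.4 -28.5  55.9] a~0.020
top [ 52.8 -26.3  55.3] a~0.010
top [ 66.7 -29.3  54.4] a~-0.045
41.8833
```

```bash
sleep 3
```

```text
(no output)
```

View pics/side12c.png

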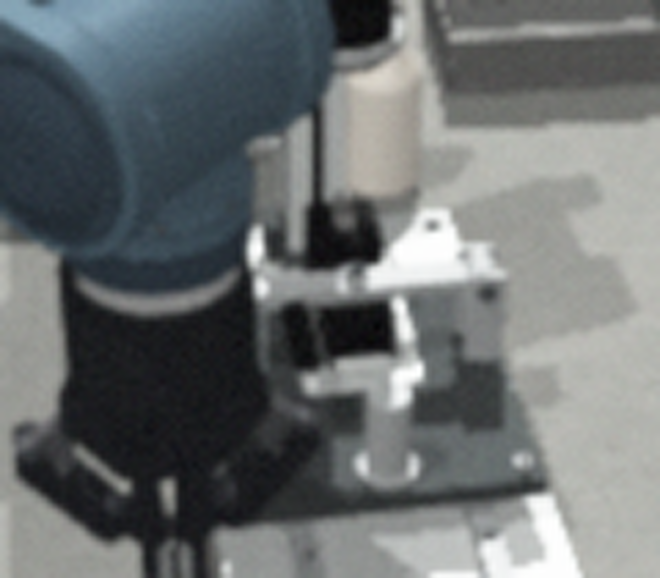

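View pics/top12c.png

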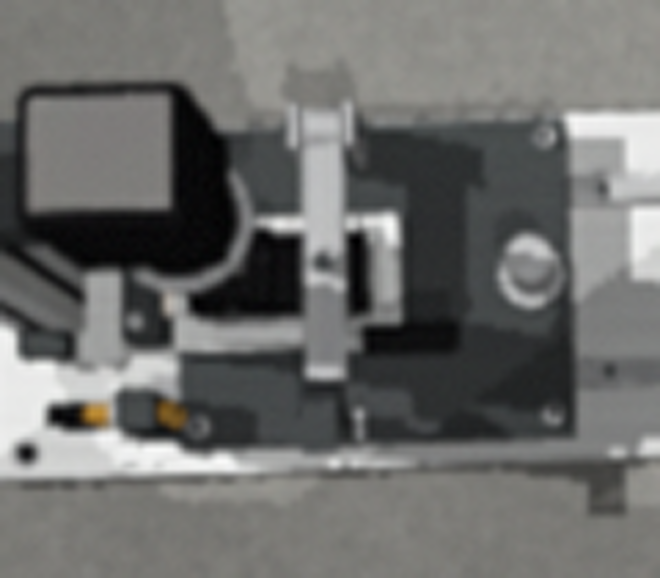

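```bash
python3 - <<'E'
from h import *
for k,y in((11,-28),(12,114.8)):
    im=cv2.imread(f"pics/top{k}.png");u,v=proj("top",nw(-70,y,60))[0].astype(int)
    c=im[v-18:v+18,u-22:u+22]; c=cv2.convertScaleAbs(c,alpha=2,beta=10)
    cv2.imwrite(f"pics/z{k}.png",c)
a=np.hstack([cv2.imread("pics/z11.png"),cv2.imread("pics/z12.png")])
cv2.imwrite("pics/z.png",cv2.resize(a,None,fx=9,fy=9,interpolation=cv2.INTER_CUBIC))
np.set_printoptions(precision=1,suppress=True)
im,W=cloud("top")
L=R.from_euler('z',-NY).apply(W.reshape(-1,3)-[-.0019,.0015,0]-N)*1000-[0,142.8,0]
for nm,M in(("now",L),("before",R.from_euler('z',-NY).apply(np.load("pics/top11W.npy").reshape(-1,3)-[-.0019,.0015,0]-N)*1000),("rest",R.from_euler('z',-NY).apply(np.load("pics/top5W.npy").reshape(-1,3)-[-.0019,.0015,0]-N)*1000)):
    c=M[(M[:,0]>-115)&(M[:,0]<-50)&(abs(M[:,1]+28)<9)&(M[:,2]>45)]
    print(nm,[(x,len(k),round(float(np.median(k[:,2])),1)) for x in range(-115,-50,5) if len(k:=c[(c[:,0]>=x)&(c[:,0]<x+5)])])
E
```

```text
now [(-110, 6, 86.7), (-105, 14, 87.4), (-100, 10, 86.0), (-95, 9, 86.4), (-90, 14, 86.2), (-85, 12, 85.4), (-80, 6, 85.1), (-75, 7, 78.0), (-70, 12, 66.9), (-65, 6, 54.9), (-60, 12, 55.9), (-55, 7, 57.1)]
before [(-110, 6, 88.3), (-105, 11, 85.7), (-100, 7, 84.9), (-95, 12, 85.3), (-90, 10, 87.0), (-85, 9, 85.1), (-80, 11, 82.9), (-75, 6, 76.2), (-70, 6, 68.1), (-65, 12, 57.2), (-60, 8, 54.6), (-55, 8, 54.4)]
rest [(-110, 6, 88.6), (-105, 11, 85.9), (-100, 8, 85.4), (-95, 11, 85.7), (-90, 12, 85.4), (-85, 6, 84.8), (-80, 12, 83.5), (-75, 6, 75.9), (-70, 6, 66.3), (-65, 6, 62.1)]
```

```bash
sleep 2
```

```text
(no output)
```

View pics/z.png

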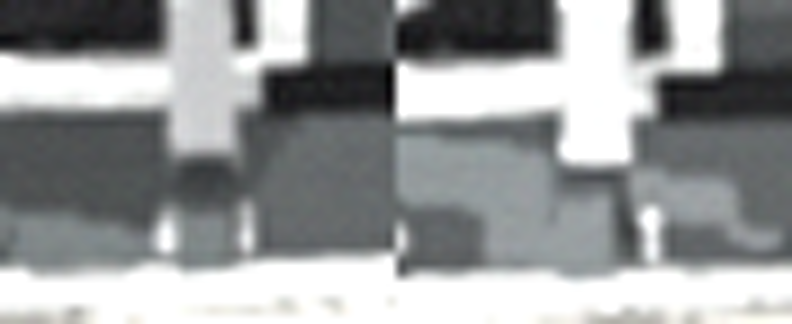

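The catch profile matches its rest profile, sloping from -75 to -65 over the bar's end. The bar is level, the carriage is at the stop and the arm is clear, so I'm handing in.

```bash
python3 - <<'E'
from h import *
s=env.get_state();print(s["t"],s["position"],s["contact_force"])
env.hand_in()
E
```

```text
41.9333 [ 0.40033243 -0.21909759  0.27929071] [0.13094993 0.8649303  0.10936551]
the job is handed in; nothing more can be done
```

The job is finished and was handed in at about 42 s of the 67 s allowed; no verdict was reported. The housing is down in the pocket with its lever end towards the camera, the bar is shut under the catch, and the carriage is against its stop.

**Last checks**
- **Housing:** before the bar was closed, its top faces stood 38 and 63 mm above the pocket floor (38 and 62 expected). It was centred within about 1 mm. I could not re-measure it fully afterwards because the bar and camera cover part of it.
- **Bar and catch:** the bar measures level, about 0 to 0.01 rad. The catch has its rest profile again and its nose is over the bar's end. The image noise is comparable to the 0.03 rad catch limit, so this rests on the profile matching.
- **Carriage:** it stopped firmly, with 17 N still pushing. Both cameras show the post moved 143 mm, to the position expected at the stop.
- **Arm:** it is clear of everything, with no contact force. I did not re-measure the bystanders; the arm never went into contact with any of them that I saw.

**What disagreed or went wrong**
- **Cameras:** the two cameras disagreed by about 5 mm. I corrected them using the gripper as reference.
- **First bar closing:** my first attempt, pinching the handle, stalled at about 0.1 rad with 38 N. I let go and pressed the handle down with closed fingertips. It moved at about 23 N, and I then pressed to 39 N on the hard stop; the task gave about 10 N.

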